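# Pile the washed rollers on the air-drying stand and lock the air at the mark

### The arm

A 6-joint arm with a two-finger parallel gripper is mounted at the origin on the work surface. World frame = base frame: x ahead of the robot, y to its left, z up, the work surface at z = 0. Lengths are in mm, angles in rad, forces in N, time in s.
With the tool pointing down it reaches from about 350 to 775 mm from the base axis. Payload 7.3 kg.
Tool frame: the origin (TCP) lies midway between the tips of the shut fingers; the grasp point (between the pads) lies 19 mm behind it; z points along the fingers, y is the line along which they close (so a half turn about z gives the same grasp; the last joint's range is limited). The gripper opens to 92 mm and grips with 3 to 60 N. Pads are 19 mm wide; open, the fingers measure 130 mm over their backs; the gripper's body (75 mm by 190 mm) begins 47 mm behind the grasp point.
Start: joints at [-1.445, 0.342, 1.524, -0, 1.275, -0.146], TCP at [140.967, -505.74, 226.741] pointing down, gripper open.
Joint ranges: [-2.53, 2.53], [-0.77, 2.02], [0.04, 2.7], [-1, 4.14], [0.28, 2.66], [-3.11, 3.11]. Speed limits (rad/s): [2.57, 2.57, 3.14, 3.14, 3.14, 3.14].

### API

Orientations are given as [roll, pitch, yaw] about the fixed x, y, z axes, in that order (R = Rz(yaw) Ry(pitch) Rx(roll)).
In Python, from plant import bot gives the robot as it stands.
- The arm moves only by the tool servo_tool, never from a script. Its argument "deltas" is a list of rows, each a list of 2 entries, a list of its own where there are three numbers: the shift along the tool's x, y, z in m, then the turn, a rotation vector about the tool's x, y, z in degrees. A call has 1 to 20 rows; each row shifts and turns the commanded pose from where the row before left it, along the tool's axes as they then stand; what a row does not reach is not made up. A row lasts 1/8 s, in which the tool goes at most 62.5 mm and 10.7 degrees, less where a joint would pass 70% of its speed; a pose out of reach is approached as far as the arm can. A call with a gripper value outside its range is refused whole. "fingers" is the opening, from 0 (shut) to 1 (fully open), set as the call begins (left out, the last holds). The fingers move at their own pace and stop on an object; the grip force is fixed at half the most. Time passes only in rows, so rows that do not move let the fingers close. It gives the time, the measured TCP pose, the force, the opening and the grip force at its end, in the units of the state.
- bot.get_obs(): the state, without advancing time (a new reading comes with each control period).
- bot.capture(name): name is "scene" or "top" or "wrist"; returns the picture (400x640x3 uint8, red, green, blue); there is no depth.
- bot.camera_model(name): a dict with "mtx" (3x3 intrinsics, pixels), "xyz" and "rotation" of the camera in the world. Camera axes: x right, y down, z forward; pixel columns grow to the right and rows downward; lengths in mm; the calibration is good to about 2 mm. A picture is of the moment at which its call begins: read the wrist's pose just before it. camera_model takes no time and is no camera call; for the wrist camera it gives the pose at the moment of the call.
- bot.close_job(): hands the job in; it is judged then, once.
The state is a dict: "time": time; "joint_positions": joint angles; "dq": joint speeds; "tau": joint torques, N m; "tool_pos": TCP position; "tcp_rot": TCP orientation; "contact_force": force on the tool from outside, world axes, zero at the start; "moment": the same for the moment, N m; "grip_width": finger opening in mm; "finger_force": force on a finger pad.
Only numpy, scipy, OpenCV 4.12 (cv2) and the standard library are available. Lean on these libraries where they do the work, as an engineer would, in place of code of your own. Each camera call takes 0.05 s, during which the arm holds its last target. There are 200 camera calls.

### The job

Move every polyurethane roller from the draining rack onto the five bars of the air-drying stand, piled as a pyramid for the air to pass between them: the first row lying side by side between the bars, axles parallel to the bars, and the others saddled in the gaps on top of the row below. Turn the stand's regulator knob until its white line points at the set mark, and after that slide the lock fully home against the knob. Leave the other parts on the bench where they are.

Things in the scene. Friction and masses are not known exactly. Their poses are not given: they have to be found in the camera images.
- roller0: a yellow polyurethane roller with a steel core: a cylinder 50 mm in diameter, 60 mm long, about 0.2 kg, lying on its side. Origin at its centre; its x axis is the cylinder's axis. All are alike; six to eight are present (None when absent). Hold it by its two flat ends (60 mm grip): its neighbours lie within a few mm of its sides.
- roller1: a yellow polyurethane roller with a steel core: a cylinder 50 mm in diameter, 60 mm long, about 0.2 kg, lying on its side. Origin at its centre; its x axis is the cylinder's axis. All are alike; six to eight are present (None when absent). Hold it by its two flat ends (60 mm grip): its neighbours lie within a few mm of its sides.
- roller2: a yellow polyurethane roller with a steel core: a cylinder 50 mm in diameter, 60 mm long, about 0.2 kg, lying on its side. Origin at its centre; its x axis is the cylinder's axis. All are alike; six to eight are present (None when absent). Hold it by its two flat ends (60 mm grip): its neighbours lie within a few mm of its sides.
- roller3: a yellow polyurethane roller with a steel core: a cylinder 50 mm in diameter, 60 mm long, about 0.2 kg, lying on its side. Origin at its centre; its x axis is the cylinder's axis. All are alike; six to eight are present (None when absent). Hold it by its two flat ends (60 mm grip): its neighbours lie within a few mm of its sides.
- roller4: a yellow polyurethane roller with a steel core: a cylinder 50 mm in diameter, 60 mm long, about 0.2 kg, lying on its side. Origin at its centre; its x axis is the cylinder's axis. All are alike; six to eight are present (None when absent). Hold it by its two flat ends (60 mm grip): its neighbours lie within a few mm of its sides.
- roller5: a yellow polyurethane roller with a steel core: a cylinder 50 mm in diameter, 60 mm long, about 0.2 kg, lying on its side. Origin at its centre; its x axis is the cylinder's axis. All are alike; six to eight are present (None when absent). Hold it by its two flat ends (60 mm grip): its neighbours lie within a few mm of its sides.
- roller6: a yellow polyurethane roller with a steel core: a cylinder 50 mm in diameter, 60 mm long, about 0.2 kg, lying on its side. Origin at its centre; its x axis is the cylinder's axis. All are alike; six to eight are present (None when absent). Hold it by its two flat ends (60 mm grip): its neighbours lie within a few mm of its sides.
- roller7: a yellow polyurethane roller with a steel core: a cylinder 50 mm in diameter, 60 mm long, about 0.2 kg, lying on its side. Origin at its centre; its x axis is the cylinder's axis. All are alike; six to eight are present (None when absent). Hold it by its two flat ends (60 mm grip): its neighbours lie within a few mm of its sides.
- rack: the draining rack, fixed, 246 x 244 mm: five steel bars, 10 mm thick and 240 mm long, along its x at y = -108, -54, 0, 54, 108 mm, axes 29 mm above the bench; drip tray below, floor 6 mm and rim 15 mm high. The rollers lie between the bars along x, in four columns (y = -81, -27, 27, 81 mm) and two rows (x about -60 and 60 mm), centres 42 mm above the bench. Origin: middle of its underside.
- stand: the air-drying stand, fixed: a grey sheet-steel box 150 mm (its x) by 360 mm (its y), 45 mm high, with the bar bed on its +y part (middle at x 0, y 64 mm) and the aluminium regulator housing (146 x 84 mm, top 75 mm above the bench, middle at x 0, y -118 mm) on its -y part. Origin: middle of its underside.
- bed (a point): middle of the bar bed, 76 mm above the bench; axes as the stand's. Five bars, 10 mm thick, 124 mm long, run along x at y = -104, -52, 0, 52, 104 mm from here, axes 15 mm lower; the sheet top is 31 mm lower. Roller centres here: first row y = -78, -26, 26, 78 mm, z 0; second row y = -52, 0, 52 mm, z 43 mm; third y = -26, 26 mm, z 85 mm; x 0 for all.
- air_knob (a joint): turn of the regulator knob, rad, 0 to 2.8, growing clockwise as seen from above; it turns against light friction and stays where it is left.
- knob_pointer (a point): a point on the knob's axis at the height to hold it, 107 mm above the bench (stand x 28 mm, y -118 mm); its x axis points along the white line on the knob and turns with it. The knob is black, round, upright: grip 42 mm in diameter, from 83 to 119 mm above the bench, over a 52 mm skirt.
- set_mark: the set mark, fixed: a small black block with a pointed tip and a white line on top, 8 mm high, on the housing just outside the knob's skirt, on the side away from the lock. Origin on the knob's axis, 75 mm above the bench; its x axis points from the axis to the mark. The knob is set when the white line lies along it; at the start the mark is clockwise of the line, by 0.5 to 1.7 rad.
- lock_slide (a joint): travel of the lock, m: 0 slid back, 0.030 fully home with its fork round the knob's skirt. It slides towards the knob, along the stand's +x, against about 3 N of friction and stays where it is left.
- lock_tab (a point): the middle of the upright steel tab of the lock, 105 mm above the bench, between the fork and the housing's -x edge. The tab is 10 mm thick (along the stand's y), 24 mm long (x) and stands from 81 to 114 mm above the bench; it moves with the lock.
- seal_ring: a black rubber ring, 80 mm across and 22 mm high, lying flat; a bystander, to be left alone. Origin at the middle of its underside.
- sleeve: an orange plastic sleeve, 60 mm across and 45 mm high, standing on end; a bystander, to be left alone. Origin at the middle of its underside.
- cap: a solid yellow disc, 60 mm across and 26 mm high, lying flat; a bystander, to be left alone. Origin at the middle of its underside.
- guide_ring: a white plastic ring, 110 mm across and 20 mm high, lying flat; a bystander, to be left alone. Origin at the middle of its underside.
- bush: a red flanged bush, 72 mm across and 50 mm high, flange down; a bystander, to be left alone. Origin at the middle of its underside.
- pipe_seal: a thick black rubber ring, 90 mm across and 30 mm high, lying flat; a bystander, to be left alone. Origin at the middle of its underside.
- spray_can: an aluminium can, 60 mm across and 120 mm high, upright; a bystander, to be left alone. Origin at the middle of its underside.
Mind the look-alikes: they are no part of the job. What is shaped like the roller7 but purple is not meant. What is shaped like the roller1 but blue is not meant.

How it is judged:
By the outcome, as a careful person would: the job done as asked, in the order asked, and still so for the second after the job is handed in, with the robot touching nothing.
Of roller0, roller1, roller2, roller3, roller4, roller5, roller6, roller7 only 6 to 8 are there at a start; the rules pass over those that are not, and their reading is None.
At some moment in a run one of roller0, roller1, roller2, roller3, roller4, roller5, roller6, roller7 may be knocked a few centimetres aside while the robot is not near it.
It also fails if it takes over 210 s, if anything falls off the work surface, if the arm or the gripper's body presses on something with over 40 N, if the wrist force passes 120 N, or if a joint passes its speed limit or range.

## Working session

There is one attempt and no reset: what is moved stays moved. The work goes in short steps, Python scripts to look and compute and a tool call to move; the robot and the scene stay as the last step left them, time stands still between calls to the robot, and variables do not carry over. Pictures are saved under pics/ and viewed, at most 14 in all, crops included, and the job is handed in when it is done.

Besides the shell and the picture viewer there is one more tool, called after "Call:" as name(argument=value, ...) on one line, values as JSON. servo_tool: Moves the arm, as the interface text tells. Its arguments: {"type":"object","properties":{"deltas":{"type":"array"},"fingers":{"type":"number"}},"required":["deltas"]}

```bash
mkdir -p pics; ls; python3 - <<'E'
from plant import bot
import cv2,numpy as np
o=bot.get_obs();print({k:np.round(v,3).tolist() for k,v in o.items()})
for n in("scene","top"):
    m=bot.camera_model(n);print(n,{k:np.round(v,3).tolist() for k,v in m.items()})
    cv2.imwrite(f"pics/{n}0.png",bot.capture(n)[:,:,::-1])
E
```

```text
pics
{'time': 0.0, 'joint_positions': [-1.445, 0.343, 1.525, 0.0, 1.275, -0.146], 'dq': [-0.001, -0.003, -0.0, 0.001, 0.0, 0.001], 'tau': [0.001, -43.123, -24.422, 0.072, 0.056, -0.0], 'tool_pos': [140.946, -505.298, 226.035], 'tcp_rot': [-3.14, -0.0, 0.272], 'contact_force': [-1.23, 0.196, -0.061], 'moment': [0.009, -0.022, 0.025], 'finger_force': 0.0, 'grip_width': 91.878}
scene {'mtx': [[447.679, 0.0, 325.337], [0.0, 447.679, 206.967], [0.0, 0.0, 1.0]], 'xyz': [1019.755, -733.556, 929.008], 'rotation': [-2.344, -0.015, 0.623]}
top {'mtx': [[456.665, 0.0, 323.121], [0.0, 456.665, 200.357], [0.0, 0.0, 1.0]], 'xyz': [289.033, -34.991, 1412.85], 'rotation': [-2.949, -0.006, -1.593]}
```

View pics/top0.png

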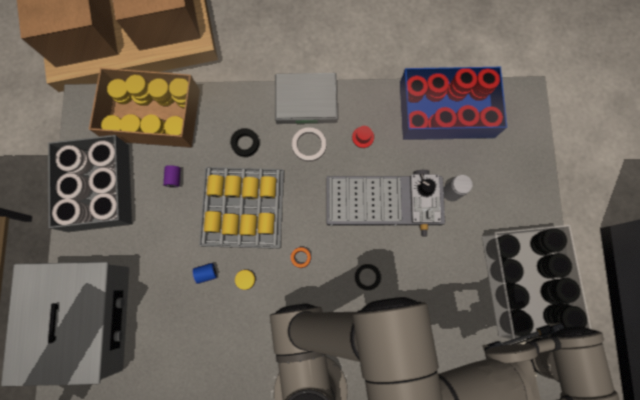

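View pics/scene0.png

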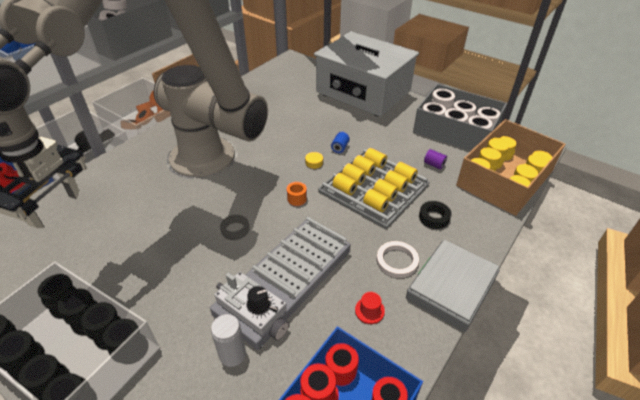

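Top view: 8 yellow rollers in the rack (columns px ~213–267, rows ~186 and ~222). Stand at ~(386,200), with the knob at (427,186) and the lock tab at (424,227).

Look-alikes: purple cylinder (172,176), blue cylinder (204,273), yellow cap (245,280) and yellow cylinders in the box (110–185, 90–125). I choose only the ones lying on the rack bars.

```bash
cat > h.py <<'E'
import numpy as np,cv2
from scipy.spatial.transform import Rotation as R
from plant import bot
def cam(n):
    m=bot.camera_model(n);r=np.array(m["rotation"])
    return np.array(m["mtx"]),np.array(m["xyz"]),(r if r.shape==(3,3) else R.from_euler("xyz",r).as_matrix())
def back(c,uv,z):
    K,p,Q=c;d=(Q@np.linalg.inv(K)@np.array([uv[0],uv[1],1.]));return p+d*(z-p[2])/d[2]
def proj(c,P):
    K,p,Q=c;q=K@(Q.T@(np.atleast_2d(P)-p).T);return (q[:2]/q[2]).T
def snap(n,f):
    c=cam(n);im=bot.capture(n)[:,:,::-1].copy();cv2.imwrite("pics/"+f,im);return c,im
E
python3 - <<'E'
from h import *
np.set_printoptions(precision=1,suppress=True)
c=cam("top")
im=cv2.imread("pics/top0.png")
for n,uv,z in[("rackTL",(207,170),29),("rackTR",(283,170),29),("rackBR",(280,246),29),("rackBL",(203,246),29),("stTL",(329,178),45),("stBL",(330,223),45),("stTR",(443,175),60),("stBR",(443,223),60),("knob",(427,187),119),("can",(462,185),120),("tab",(423,227),110),("roll",(213,186),62)]:
    print(n,back(c,uv,z))
hsv=cv2.cvtColor(im,cv2.COLOR_BGR2HSV);m=cv2.inRange(hsv,(18,120,90),(35,255,255))
k,l,s,ce=cv2.connectedComponentsWithStats(m)
for a,b in zip(s[1:],ce[1:]):
    if a[4]>40 and b[1]>140:print(a,b,back(c,b,60))
c=cam("wrist");o=bot.get_obs();T=R.from_euler("xyz",o["tcp_rot"]).as_matrix()
print("wrist in tool",T.T@(c[1]-o["tool_pos"]));print(T.T@c[2]);print(c[0])
E
```

```text
rackTL [662.3 311.2  29. ]
rackTR [657.5  74.   29. ]
rackBR [420.2  84.3  29. ]
rackBL [425.2 316.9  29. ]
stTL [624.9 -68.7  45. ]
stBL [485.  -68.4  45. ]
stTR [ 623.5 -417.    60. ]
stBR [ 475.7 -406.3   60. ]
knob [ 574.  -351.1  119. ]
can [ 577.7 -453.2  120. ]
tab [ 458.4 -334.1  110. ]
roll [603.  283.5  62. ]
[ 207  175   69   23 1293] [240.8 186. ] [601.8 199.7  60. ]
[ 204  211   70   24 1342] [238.5 223.1] [488.2 205.2  60. ]
[235 270  20  20 324] [244.5 279.2] [322.6 185.5  60. ]
wrist in tool [  67.3   -2.1 -157.5]
[[-0.  -1.  -0.2]
 [ 1.  -0.  -0. ]
 [ 0.  -0.2  1. ]]
[[276.6   0.  319.9]
 [  0.  276.6 197.9]
 [  0.    0.    1. ]]
```

Call:
servo_tool(deltas=[[[0.039,-0.012,-0.0085],[0,0,0]],[[0.039,-0.012,-0.0085],[0,0,0]],[[0.039,-0.012,-0.0085],[0,0,0]],[[0.039,-0.012,-0.0085],[0,0,0]],[[0.039,-0.012,-0.0085],[0,0,0]],[[0.039,-0.012,-0.0085],[0,0,0]],[[0.039,-0.012,-0.0085],[0,0,0]],[[0.039,-0.012,-0.0085],[0,0,0]],[[0.039,-0.012,-0.0085],[0,0,0]],[[0.039,-0.012,-0.0085],[0,0,0]],[[0.039,-0.012,-0.0085],[0,0,0]],[[0.039,-0.012,-0.0085],[0,0,0]],[[0,0,0],[0,0,-9.3]],[[0,0,0],[0,0,-9.3]],[[0,0,0],[0,0,-9.3]],[[0,0,0],[0,0,-9.3]],[[0,0,0],[0,0,-9.3]],[[0,0,0],[0,0,-9.3]],[[0,0,0],[0,0,-9.3]],[[0,0,0],[0,0,-9.3]]], fingers=1)

```text
time: 2.6
tool_pos: [553.0, -241.3, 328.2]
tcp_rot: [-3.141, -0.001, 1.576]
contact_force: [1.1, 1.3, 0.3]
grip_width: 91.6
finger_force: 0.0
```

```bash
python3 - <<'E'
from h import *
c,im=snap("wrist","w1.png");o=bot.get_obs();print(o["time"],o["tool_pos"],o["tcp_rot"],o["dq"],c)
E
```

```text
2.65 [ 552.95058555 -241.30775895  328.14614489] [-3.14050580e+00 -5.01370827e-04  1.58197303e+00] [-7.07642911e-04  5.16955229e-04 -1.77841431e-03  8.38400009e-05
  2.92086222e-04  2.64444050e-01] (array([[276.6043315 ,   0.        , 319.86121691],
       [  0.        , 276.6043315 , 197.85941271],
       [  0.        ,   0.        ,   1.        ]]), array([ 553.28803224, -172.83212971,  485.70957016]), array([[ 9.99992447e-01,  3.80698515e-03, -7.83305063e-04],
       [ 3.49810549e-03, -9.69379562e-01, -2.45542315e-01],
       [-1.69409587e-03,  2.45537720e-01, -9.69385557e-01]]))
```

View pics/w1.png

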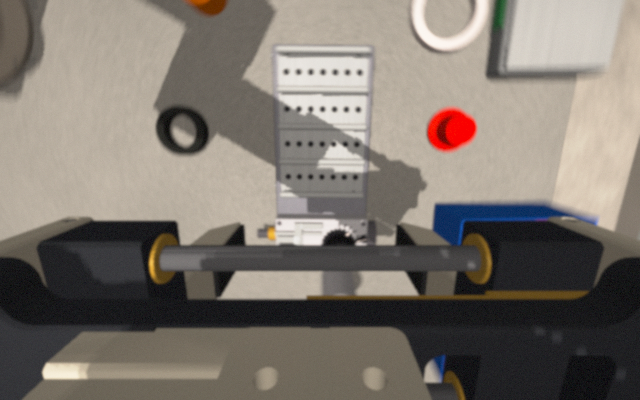

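Call:
servo_tool(deltas=[[[-0.04,0,0.01],[0,0,0]],[[-0.04,0,0.01],[0,0,0]],[[-0.04,0,0.01],[0,0,0]],[[-0.04,0,0.01],[0,0,0]],[[0,0,0],[0,0,0]],[[0,0,0],[0,0,0]],[[0,0,0],[0,0,0]]])

```text
time: 3.52
tool_pos: [553.5, -400.3, 289.5]
tcp_rot: [3.141, 0.0, 1.571]
contact_force: [0.8, -0.6, 0.2]
grip_width: 92.2
finger_force: 0.0
```

```bash
python3 - <<'E'
from h import *
c,im=snap("wrist","w2.png");np.savez("w2.npz",K=c[0],p=c[1],Q=c[2]);o=bot.get_obs();print(o["time"],o["tool_pos"],o["tcp_rot"],c[1])
cv2.imwrite("pics/w2c.png",cv2.resize(im[:230,170:470],None,fx=2.6,fy=2.6,interpolation=cv2.INTER_CUBIC))
E
```

```text
3.575 [ 553.49469079 -400.29366766  289.58037665] [3.14073560e+00 6.25966479e-04 1.57117698e+00] [ 553.81744366 -331.66360699  447.00184882]
```

View pics/w2c.png

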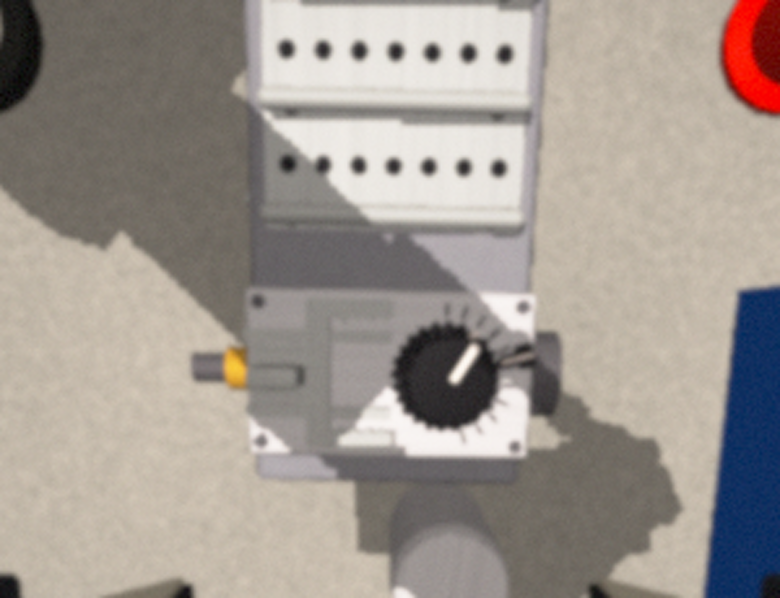

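Close view: knob centre at crop (446,377), white line up-right to (476,346), set mark at (515,356), tab at (275,375), bed bars above. It agrees with the description, with the mark clockwise of the line.

```bash
python3 - <<'E'
from h import *
from scipy.optimize import least_squares
np.set_printoptions(precision=1,suppress=True)
d=np.load("w2.npz");c=(d["K"],d["p"],d["Q"])
f=lambda u,v,z:back(c,(170+(u+.5)/2.6-.5,(v+.5)/2.6-.5),z)
pts=[(248,290,75,-73,-76),(535,293,75,73,-76),(527,458,75,73,-160),(252,455,75,-73,-160)]
W=np.array([f(*p[:3]) for p in pts]);S=np.array([p[3:] for p in pts])
def fit(W,S):
    g=lambda q:((np.array([[np.cos(q[2]),-np.sin(q[2])],[np.sin(q[2]),np.cos(q[2])]])@S.T).T+q[:2]-W[:,:2]).ravel()
    r=least_squares(g,[550,-240,0]);return r.x,r.fun.reshape(-1,2)
q,e=fit(W,S);print("stand",q,q[2]*57.3,e)
# add w1 far-end corners (pose from model at that time)
c1=(d["K"],np.array([553.288,-172.832,485.71]),np.array([[.99999,.0038,-.00078],[.0035,-.96938,-.24554],[-.00169,.24554,-.96939]]))
W2=np.vstack([W,back(c1,(275,46),45),back(c1,(373,44),45)]);S2=np.vstack([S,[-75,180],[75,180]])
q,e=fit(W2,S2);print("stand",q,q[2]*57.3,e)
cs,sn=np.cos(q[2]),np.sin(q[2]);st=lambda x,y:np.array([q[0]+cs*x-sn*y,q[1]+sn*x+cs*y])
print("bed",st(0,64),"knob",st(28,-118))
k=f(446,377,119);print("knob meas",k)
a,b=f(455,381,119),f(476,346,119);print("line",np.degrees(np.arctan2(*(b-a)[1::-1])),"from axis",np.degrees(np.arctan2(*(b-k)[1::-1])))
m=f(530,352,83);m2=f(500,361,83);kk=st(28,-118);print("mark",m,m2,np.degrees(np.arctan2(*(m[:2]-kk)[::-1])),np.degrees(np.arctan2(*(m-m2)[1::-1])))
print("tab ends",f(248,375,114),f(300,375,114),"fork",f(310,360,85))
# predicted line ends
E
```

```text
stand [ 555.3 -235.4   -0. ] -0.6992478003399853 [[-2.1  0.8]
 [ 2.   0.7]
 [ 1.1 -0.8]
 [-1.1 -0.7]]
stand [ 555.5 -235.9   -0. ] -0.6471856913988321 [[-1.8  0.2]
 [ 2.2  0.1]
 [ 1.4 -1.3]
 [-0.8 -1.4]
 [-4.9  3.5]
 [ 3.8 -1.2]]
bed [ 556.2 -171.9] knob [ 582.1 -354.2]
knob meas [ 578.7 -351.1  119. ]
line 59.51702219132762 from axis 45.95800757277148
mark [ 622.7 -341.2   83. ] [ 608.1 -345.5   83. ] 17.84340621219814 16.459834186670072
tab ends [ 489.  -350.4  114. ] [ 512.7 -350.4  114. ] fork [ 514.2 -344.8   85. ]
```

Call:
servo_tool(deltas=[[[0.035,0,-0.004],[0,0,0]],[[0.035,0,-0.004],[0,0,0]],[[0.035,0,-0.004],[0,0,0]],[[0.035,0,-0.004],[0,0,0]],[[0.035,0,-0.004],[0,0,0]],[[0.035,0,-0.004],[0,0,0]],[[0.035,0,-0.004],[0,0,0]],[[0.035,0,-0.004],[0,0,0]],[[0.035,0,-0.004],[0,0,0]],[[0.035,0,-0.004],[0,0,0]],[[0.035,0,0],[0,0,0]],[[0.035,0,0],[0,0,0]],[[0.035,0,0],[0,0,0]],[[0.035,0,0],[0,0,0]],[[0.035,0,0],[0,0,0]],[[0,0,0],[0,0,0]],[[0,0,0],[0,0,0]]])

```text
time: 5.7
tool_pos: [553.0, 123.7, 329.1]
tcp_rot: [3.141, 0.0, 1.571]
contact_force: [-0.7, -0.2, -0.5]
grip_width: 91.7
finger_force: 0.0
```

```bash
python3 - <<'E'
from h import *
c,im=snap("wrist","w3.png");np.savez("w3.npz",K=c[0],p=c[1],Q=c[2]);o=bot.get_obs();print(o["time"],o["tool_pos"],o["tcp_rot"])
cv2.imwrite("pics/w3c.png",cv2.resize(im[:260,150:500],None,fx=2.28,fy=2.28,interpolation=cv2.INTER_CUBIC))
hsv=cv2.cvtColor(im,cv2.COLOR_BGR2HSV);m=cv2.inRange(hsv,(18,110,70),(35,255,255))
k,l,s,ce=cv2.connectedComponentsWithStats(m)
for a,b in zip(s[1:],ce[1:]):
    if a[4]>60:print(a,b,back(c,b,58),back(c,(a[0]-.5,b[1]),60)[0],back(c,(a[0]+a[2]-.5,b[1]),60)[0])
E
```

```text
5.75 [553.15295134 123.20161856 329.01962724] [3.14101061e+00 4.43914728e-04 1.57012096e+00]
[584  31  56  15 268] [606.14179104  37.7238806 ] [952.43280147 313.09726654  58.        ] 919.1648670199684 996.8404352999205
[ 258   38   45   40 1636] [280.43765281  57.27933985] [497.63155172 288.69744653  58.        ] 465.5676403095265 528.9818959984614
[ 337   43   46   38 1604] [358.73067332  61.41458853] [608.65934062 283.20749985  58.        ] 576.9680377895744 642.0099514596035
[ 254   79   44   36 1469] [275.79509871  96.1837985 ] [488.96015068 236.73147832  58.        ] 456.8141777310751 520.8480451619298
[ 334   83   45   36 1426] [355.6115007  100.14095372] [605.83072682 231.12509978  58.        ] 573.2994372140726 639.006678210365
[ 160  106   42   39 1279] [180.39093041 125.11884285] [344.33404506 195.97314389  58.        ] 314.14779202839725 376.7962859867689
[ 253  117   44   33 1312] [275.1097561  132.80106707] [485.82176413 184.60914261  58.        ] 452.1869814507726 518.255508421206
[ 330  121   43   33 1269] [350.83057526 136.58707644] [600.20130945 178.90454902  58.        ] 567.8482812216089 632.6274710471508
[ 258  152   42   32 1225] [278.61959184 167.65387755] [489.11840384 131.81859213  58.        ] 456.7168211003313 521.7490033379796
[ 331  156   41   32 1196] [350.61036789 171.09113712] [601.25161905 126.31089631  58.        ] 569.793665871329 633.4727447599979
[148 234  29  50 710] [159.38169014 258.61690141] [281.33459283 -22.60923214  58.        ] 262.57599955485 311.45867648226573
[464 234  28  50 706] [480.35127479 258.6898017 ] [824.90797018 -23.33627466  58.        ] 795.235286900595 842.4336843811516
[ 308  291  279    8 1248] [485.87339744 295.41987179] [844.61577462 -93.87073772  58.        ] 531.4191995702234 1019.1714372307648
[444 372  22  28 231] [455.03896104 384.67965368] [ 813.7770157  -289.16891552   58.        ] 790.3897350306003 832.6625416918283
```

View pics/w3c.png

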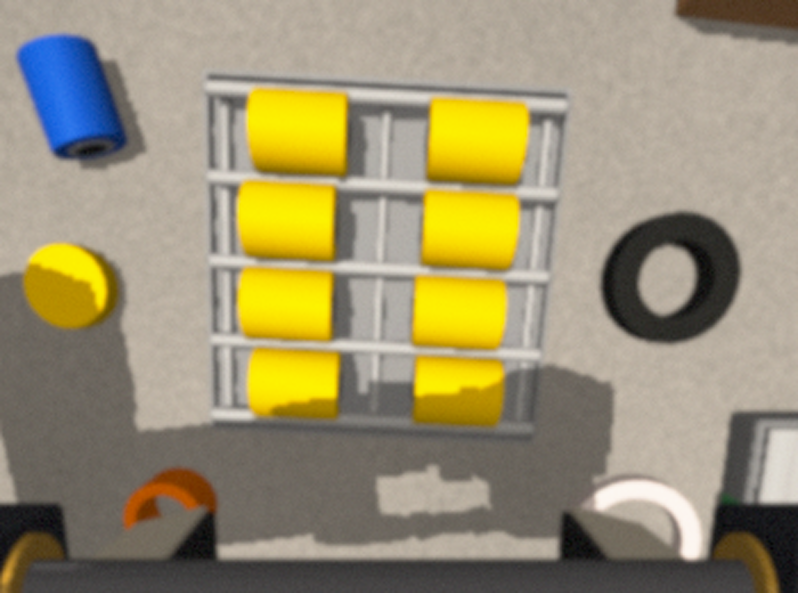

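Exactly eight rollers are in the rack. The cap (crop 70,285) and the blue cylinder (70,100) lie outside it and stay put. Starting with the near-right roller at (601,124).

Call:
servo_tool(deltas=[[[0,0.024,0.03],[0,0,1.4]],[[0,0.024,0.03],[0,0,1.4]],[[0,0,0.05],[0,0,0]],[[0,0,0.05],[0,0,0]],[[0,0,0.05],[0,0,0]],[[0,0,0.04],[0,0,0]],[[0,0,0.03],[0,0,0]],[[0,0,0.012],[0,0,0]],[[0,0,0.007],[0,0,0]],[[0,0,0],[0,0,0]],[[0,0,0],[0,0,0]]], fingers=0.85)

```text
time: 7.12
tool_pos: [602.1, 123.0, 30.9]
tcp_rot: [3.139, -0.0, 1.521]
contact_force: [0.4, 0.0, -0.4]
grip_width: 78.0
finger_force: 0.0
```

Call:
servo_tool(deltas=[[[0,0,0],[0,0,0]],[[0,0,0],[0,0,0]],[[0,0,0],[0,0,0]],[[0,0,0],[0,0,0]],[[0,0,-0.05],[0,0,0]],[[0,0,-0.05],[0,0,-2.15]],[[-0.0373,-0.0043,0],[0,0,0]],[[-0.0373,-0.0043,0],[0,0,0]],[[-0.0373,-0.0043,0],[0,0,0]],[[-0.0373,-0.0043,0],[0,0,0]],[[-0.0373,-0.0043,0],[0,0,0]],[[-0.0373,-0.0043,0],[0,0,0]],[[-0.0373,-0.0043,0],[0,0,0]],[[-0.0373,-0.0043,0],[0,0,0]],[[-0.0373,-0.0043,0],[0,0,0]],[[-0.0373,-0.0043,0],[0,0,0]],[[0,0,0.03],[0,0,0]],[[0,0,0.02],[0,0,0]],[[0,0,0.005],[0,0,0]],[[0,0,0],[0,0,0]]], fingers=0.5)

```text
time: 9.62
tool_pos: [553.9, -249.4, 74.7]
tcp_rot: [-3.141, -0.0, 1.559]
contact_force: [-0.6, -0.5, -1.8]
grip_width: 59.8
finger_force: 30.0
```

Call:
servo_tool(deltas=[[[0,0,0.005],[0,0,0]],[[0,0,0.003],[0,0,0]],[[0,0,0.001],[0,0,0]],[[0,0,0],[0,0,0]]])

```text
time: 10.12
tool_pos: [553.9, -249.5, 65.8]
tcp_rot: [3.141, 0.0, 1.559]
contact_force: [0.2, 0.2, -1.6]
grip_width: 59.8
finger_force: 30.0
```

Call:
servo_tool(deltas=[[[0,0,0],[0,0,0]],[[0,0,0],[0,0,0]],[[0,0,-0.03],[0,0,0]],[[0,0,-0.035],[0,0,0]],[[0.0379,-0.0069,0],[0,0,0]],[[0.0379,-0.0069,0],[0,0,0]],[[0.0379,-0.0069,0],[0,0,0]],[[0.0379,-0.0069,0],[0,0,0]],[[0.0379,-0.0069,0],[0,0,0]],[[0.0379,-0.0069,0],[0,0,0]],[[0.0379,-0.0069,0],[0,0,0]],[[0.0379,-0.0069,0],[0,0,0]],[[0.0379,-0.0069,0],[0,0,0]],[[0.0379,-0.0069,0],[0,0,0]],[[0,0,0],[0,0,2.15]],[[0,0,0.035],[0,0,0]],[[0,0,0.035],[0,0,0]],[[0,0,0.02],[0,0,0]],[[0,0,0.01],[0,0,0]],[[0,0,0],[0,0,0]]], fingers=0.85)

```text
time: 12.62
tool_pos: [489.4, 130.3, 30.6]
tcp_rot: [-3.141, 0.0, 1.521]
contact_force: [-0.9, 0.3, 0.0]
grip_width: 77.8
finger_force: 0.0
```

```bash
cat >> h.py <<'E'
def yel(c,im,z,lo=40):
    m=cv2.inRange(cv2.cvtColor(im,cv2.COLOR_BGR2HSV),(18,110,70),(35,255,255))
    k,l,s,ce=cv2.connectedComponentsWithStats(m)
    return [(a.tolist(),np.round(back(c,b,z),1).tolist()) for a,b in zip(s[1:],ce[1:]) if a[4]>lo and b[1]>140]
E
python3 - <<'E'
from h import *
c,im=snap("top","t2.png")
for r in yel(c,im,85):print(r)
x=cv2.resize(im[130:290,150:480],None,fx=2.4,fy=2.4,interpolation=cv2.INTER_CUBIC);cv2.imwrite("pics/t2c.png",x)
E
```

```text
([207, 174, 52, 22, 719], [605.0, 233.0, 85.0])
([384, 187, 16, 21, 330], [552.9, -251.8, 85.0])
([204, 211, 17, 21, 312], [493.3, 279.4, 85.0])
```

View pics/t2c.png

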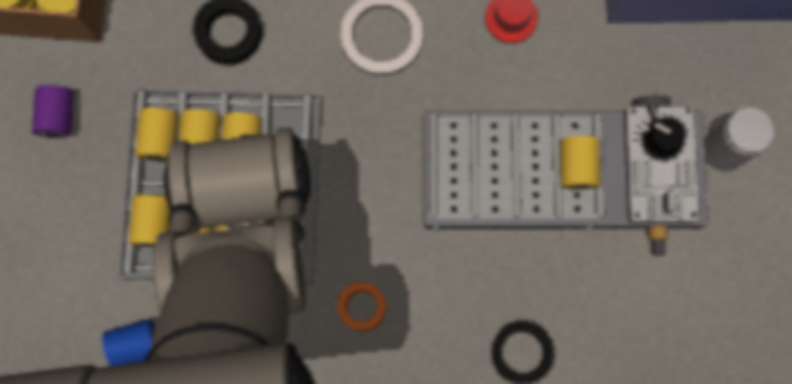

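Call:
servo_tool(deltas=[[[0,0,0],[0,0,0]],[[0,0,0],[0,0,0]],[[0,0,0],[0,0,0]],[[0,0,-0.05],[0,0,0]],[[0,0,-0.05],[0,0,-2.15]],[[-0.0328,0.0069,0],[0,0,0]],[[-0.0328,0.0069,0],[0,0,0]],[[-0.0328,0.0069,0],[0,0,0]],[[-0.0328,0.0069,0],[0,0,0]],[[-0.0328,0.0069,0],[0,0,0]],[[-0.0328,0.0069,0],[0,0,0]],[[-0.0328,0.0069,0],[0,0,0]],[[-0.0328,0.0069,0],[0,0,0]],[[-0.0328,0.0069,0],[0,0,0]],[[-0.0328,0.0069,0],[0,0,0]],[[0,0,0],[0,0,0]],[[0,0,0.035],[0,0,0]],[[0,0,0.02],[0,0,0]],[[0,0,0.009],[0,0,0]],[[0,0,0],[0,0,0]]], fingers=0.5)

```text
time: 15.18
tool_pos: [554.0, -196.5, 66.4]
tcp_rot: [-3.14, -0.002, 1.559]
contact_force: [-0.9, 3.9, -1.2]
grip_width: 59.7
finger_force: 30.0
```

Call:
servo_tool(deltas=[[[0,0,0],[0,0,0]],[[0,0,0],[0,0,0]],[[0,0,-0.03],[0,0,0]],[[0,0,-0.035],[0,0,0]],[[0.0375,0.0042,0],[0,0,0]],[[0.0375,0.0042,0],[0,0,0]],[[0.0375,0.0042,0],[0,0,0]],[[0.0375,0.0042,0],[0,0,0]],[[0.0375,0.0042,0],[0,0,0]],[[0.0375,0.0042,0],[0,0,0]],[[0.0375,0.0042,0],[0,0,0]],[[0.0375,0.0042,0],[0,0,0]],[[0.0375,0.0042,0],[0,0,0]],[[0.0375,0.0042,0],[0,0,0]],[[0,0,0],[0,0,2.15]],[[0,0,0.035],[0,0,0]],[[0,0,0.035],[0,0,0]],[[0,0,0.02],[0,0,0]],[[0,0,0.01],[0,0,0]],[[0,0,0],[0,0,0]]], fingers=0.85)

```text
time: 17.68
tool_pos: [601.0, 175.9, 31.6]
tcp_rot: [-3.141, 0.0, 1.521]
contact_force: [0.5, -0.9, 0.6]
grip_width: 78.0
finger_force: 0.0
```

```bash
python3 - <<'E'
from h import *
c,im=snap("top","t3.png")
for r in yel(c,im,85):print(r)
E
```

```text
([212, 179, 16, 9, 116], [606.7, 258.9, 85.0])
([366, 187, 34, 21, 692], [553.4, -225.4, 85.0])
```

Call:
servo_tool(deltas=[[[0,0,0],[0,0,0]],[[0,0,0],[0,0,0]],[[0,0,0],[0,0,0]],[[0,0,-0.05],[0,0,0]],[[0,0,-0.05],[0,0,-2.15]],[[-0.0322,-0.0043,0],[0,0,0]],[[-0.0322,-0.0043,0],[0,0,0]],[[-0.0322,-0.0043,0],[0,0,0]],[[-0.0322,-0.0043,0],[0,0,0]],[[-0.0322,-0.0043,0],[0,0,0]],[[-0.0322,-0.0043,0],[0,0,0]],[[-0.0322,-0.0043,0],[0,0,0]],[[-0.0322,-0.0043,0],[0,0,0]],[[-0.0322,-0.0043,0],[0,0,0]],[[-0.0322,-0.0043,0],[0,0,0]],[[0,0,0],[0,0,0]],[[0,0,0.035],[0,0,0]],[[0,0,0.02],[0,0,0]],[[0,0,0.01],[0,0,0]],[[0,0,0],[0,0,0]]], fingers=0.5)

```text
time: 20.23
tool_pos: [554.8, -146.5, 67.0]
tcp_rot: [3.14, 0.003, 1.559]
contact_force: [-0.1, -5.8, -1.6]
grip_width: 60.1
finger_force: 30.0
```

Call:
servo_tool(deltas=[[[0,0,0],[0,0,0]],[[0,0,0],[0,0,0]],[[0,0,-0.03],[0,0,0]],[[0,0,-0.035],[0,0,0]],[[0.033,-0.00725,0],[0,0,0]],[[0.033,-0.00725,0],[0,0,0]],[[0.033,-0.00725,0],[0,0,0]],[[0.033,-0.00725,0],[0,0,0]],[[0.033,-0.00725,0],[0,0,0]],[[0.033,-0.00725,0],[0,0,0]],[[0.033,-0.00725,0],[0,0,0]],[[0.033,-0.00725,0],[0,0,0]],[[0.033,-0.00725,0],[0,0,0]],[[0.033,-0.00725,0],[0,0,0]],[[0,0,0],[0,0,2.15]],[[0,0,0.035],[0,0,0]],[[0,0,0.035],[0,0,0]],[[0,0,0.02],[0,0,0]],[[0,0,0.01],[0,0,0]],[[0,0,0],[0,0,0]]], fingers=0.85)

```text
time: 22.72
tool_pos: [485.4, 185.5, 31.6]
tcp_rot: [-3.141, 0.0, 1.522]
contact_force: [0.3, -0.6, 0.3]
grip_width: 77.9
finger_force: 0.0
```

```bash
python3 - <<'E'
from h import *
c,im=snap("top","t4.png")
for r in yel(c,im,85):print(r)
E
```

```text
([207, 174, 34, 20, 475], [607.9, 252.3, 85.0])
([349, 187, 51, 22, 1043], [553.6, -199.8, 85.0])
```

Call:
servo_tool(deltas=[[[0,0,0],[0,0,0]],[[0,0,0],[0,0,0]],[[0,0,0],[0,0,0]],[[0,0,-0.05],[0,0,0]],[[0,0,-0.05],[0,0,-2.15]],[[-0.0279,0.0073,0],[0,0,0]],[[-0.0279,0.0073,0],[0,0,0]],[[-0.0279,0.0073,0],[0,0,0]],[[-0.0279,0.0073,0],[0,0,0]],[[-0.0279,0.0073,0],[0,0,0]],[[-0.0279,0.0073,0],[0,0,0]],[[-0.0279,0.0073,0],[0,0,0]],[[-0.0279,0.0073,0],[0,0,0]],[[-0.0279,0.0073,0],[0,0,0]],[[-0.0279,0.0073,0],[0,0,0]],[[0,0,0],[0,0,0]],[[0,0,0.035],[0,0,0]],[[0,0,0.02],[0,0,0]],[[0,0,0.01],[0,0,0]],[[0,0,0],[0,0,0]]], fingers=0.5)

```text
time: 25.28
tool_pos: [554.3, -92.0, 66.4]
tcp_rot: [-3.139, -0.003, 1.559]
contact_force: [-0.9, 6.4, -1.9]
grip_width: 59.5
finger_force: 30.0
```

Call:
servo_tool(deltas=[[[0,0,0],[0,0,0]],[[0,0,0],[0,0,0]],[[0,0,-0.03],[0,0,0]],[[0,0,-0.035],[0,0,0]],[[0,0,-0.05],[0,0,0]],[[0.04,0,-0.05],[0,0,0]],[[0.04,0,-0.05],[0,0,0]],[[0.04,0,-0.05],[0,0,0]],[[0.04,0,0],[0,0,0]],[[0,0,0],[0,0,0]],[[0,0,0],[0,0,0]]], fingers=0.85)

```text
time: 26.65
tool_pos: [556.9, 62.3, 327.9]
tcp_rot: [-3.141, 0.001, 1.559]
contact_force: [-0.0, -0.3, -0.1]
grip_width: 78.0
finger_force: 0.0
```

```bash
python3 - <<'E'
from h import *
o=bot.get_obs();c,im=snap("wrist","w5.png");print(o["time"],o["tool_pos"])
m=cv2.inRange(cv2.cvtColor(im,cv2.COLOR_BGR2HSV),(18,110,70),(35,255,255))
k,l,s,ce=cv2.connectedComponentsWithStats(m)
for a,b in zip(s[1:],ce[1:]):
    if a[4]>100:print(a,back(c,b,42).round(1),back(c,b,58).round(1))
c,im=snap("top","t5.png")
for r in yel(c,im,85):print(r)
E
```

```text
26.65 [556.92855823  62.25672651 327.92073158]
[ 246    0   52   72 3146] [490.6 260.7  42. ] [493. 256.  58.]
[ 331    0   50   75 3252] [609.2 257.4  42. ] [607.4 252.9  58. ]
[586   7  54  16 321] [966.  280.5  42. ] [951.3 275.1  58. ]
[ 151   66   44   42 1426] [337.  192.7  42. ] [345.  190.5  58. ]
[173 234  25  50 646] [314.2 -88.8  42. ] [323.  -80.9  58. ]
[442 234  26  50 637] [795.5 -94.9  42. ] [787.  -86.8  58. ]
[ 282  270  295   29 2390] [ 707.9 -155.7   42. ] [ 702.5 -145.3   58. ]
[426 372  19  28 215] [ 782.2 -369.7   42. ] [ 774.1 -351.6   58. ]
([207, 174, 18, 22, 334], [600.9, 272.3, 85.0])
([236, 176, 5, 21, 75], [597.8, 203.2, 85.0])
([331, 187, 17, 22, 330], [553.4, -96.4, 85.0])
([349, 187, 51, 22, 1043], [553.6, -199.8, 85.0])
([204, 211, 16, 21, 322], [491.7, 279.2, 85.0])
```

Call:
servo_tool(deltas=[[[0.0342,0.0094,0.02],[0,0,0]],[[0.0342,0.0094,0.02],[0,0,0]],[[0.0342,0.0094,0.02],[0,0,0]],[[0.0342,0.0094,0.02],[0,0,0]],[[0.0342,0.0094,0.02],[0,0,0]],[[0,0,0],[0,0,2.15]],[[0,0,0.05],[0,0,0]],[[0,0,0.05],[0,0,0]],[[0,0,0.05],[0,0,0]],[[0,0,0.03],[0,0,0]],[[0,0,0.011],[0,0,0]],[[0,0,0.006],[0,0,0]],[[0,0,0],[0,0,0]]])

```text
time: 28.38
tool_pos: [606.8, 232.9, 32.0]
tcp_rot: [3.14, -0.0, 1.521]
contact_force: [0.5, -0.7, -0.3]
grip_width: 78.4
finger_force: 0.0
```

Call:
servo_tool(deltas=[[[0,0,0],[0,0,0]],[[0,0,0],[0,0,0]],[[0,0,0],[0,0,0]],[[0,0,-0.05],[0,0,0]],[[0,0,-0.05],[0,0,-2.15]],[[-0.02,0,-0.03],[0,0,0]],[[-0.0437,-0.0047,0],[0,0,0]],[[-0.0437,-0.0047,0],[0,0,0]],[[-0.0437,-0.0047,0],[0,0,0]],[[-0.0437,-0.0047,0],[0,0,0]],[[-0.0437,-0.0047,0],[0,0,0]],[[-0.0437,-0.0047,0],[0,0,0]],[[-0.0437,-0.0047,0],[0,0,0]],[[-0.0437,-0.0047,0],[0,0,0]],[[-0.0437,-0.0047,0],[0,0,0]],[[-0.0437,-0.0047,0],[0,0,0]],[[0,0,0],[0,0,0]],[[0,0,0.03],[0,0,0]],[[0,0,0.015],[0,0,0]],[[0,0,0],[0,0,0]]], fingers=0.5)

```text
time: 30.88
tool_pos: [553.1, -222.2, 114.9]
tcp_rot: [-3.139, -0.002, 1.56]
contact_force: [-0.1, 0.3, -1.5]
grip_width: 60.1
finger_force: 30.0
```

Call:
servo_tool(deltas=[[[0,0,0.004],[0,0,0]],[[0,0,0.002],[0,0,0]],[[0,0,0],[0,0,0]],[[0,0,0],[0,0,0]]])

```text
time: 31.38
tool_pos: [553.9, -223.4, 110.5]
tcp_rot: [3.141, 0.0, 1.559]
contact_force: [0.4, 0.2, -1.9]
grip_width: 59.9
finger_force: 30.0
```

Call:
servo_tool(deltas=[[[0,0,0.0015],[0,0,0]],[[0,0,0],[0,0,0]]])

```text
time: 31.62
tool_pos: [553.9, -223.5, 109.6]
tcp_rot: [3.141, 0.001, 1.559]
contact_force: [-1.6, 0.6, 3.8]
grip_width: 59.7
finger_force: 30.0
```

Call:
servo_tool(deltas=[[[0,0,0],[0,0,0]],[[0,0,0],[0,0,0]],[[0,0,0],[0,0,0]],[[0,0,-0.03],[0,0,0]],[[0,0,-0.03],[0,0,0]],[[0.042,-0.006,0],[0,0,0]],[[0.042,-0.006,0],[0,0,0]],[[0.042,-0.006,0],[0,0,0]],[[0.042,-0.006,0],[0,0,0]],[[0.042,-0.006,0],[0,0,0]],[[0.042,-0.006,0],[0,0,0]],[[0.042,-0.006,0],[0,0,0]],[[0.042,-0.006,0],[0,0,0]],[[0.042,-0.006,0],[0,0,0]],[[0.042,-0.008,0],[0,0,0]],[[0.04,-0.008,0],[0,0,0]],[[0,0,0],[0,0,2.15]],[[0,0,0.04],[0,0,0]],[[0,0,0.03],[0,0,0]],[[0,0,0],[0,0,0]]], fingers=0.85)

```text
time: 34.12
tool_pos: [487.6, 237.0, 96.6]
tcp_rot: [-3.137, 0.002, 1.522]
contact_force: [-0.6, -0.6, -0.2]
grip_width: 77.9
finger_force: 0.0
```

```bash
python3 - <<'E'
from h import *
print(bot.get_obs()["tool_pos"])
c,im=snap("top","t6.png")
for r in yel(c,im,85):print(r)
cs,ims=snap("scene","s6.png");cv2.imwrite("pics/s6c.png",cv2.resize(ims[130:370,160:480],None,fx=2.4,fy=2.4,interpolation=cv2.INTER_CUBIC))
E
```

```text
[487.62730249 236.99277797  96.6416435 ]
([349, 183, 51, 26, 1089], [556.0, -201.3, 85.0])
([331, 187, 17, 22, 327], [553.6, -96.7, 85.0])
([230, 214, 9, 21, 158], [483.0, 213.5, 85.0])
([235, 270, 20, 20, 332], [321.3, 181.3, 85.0])
```

View pics/s6c.png

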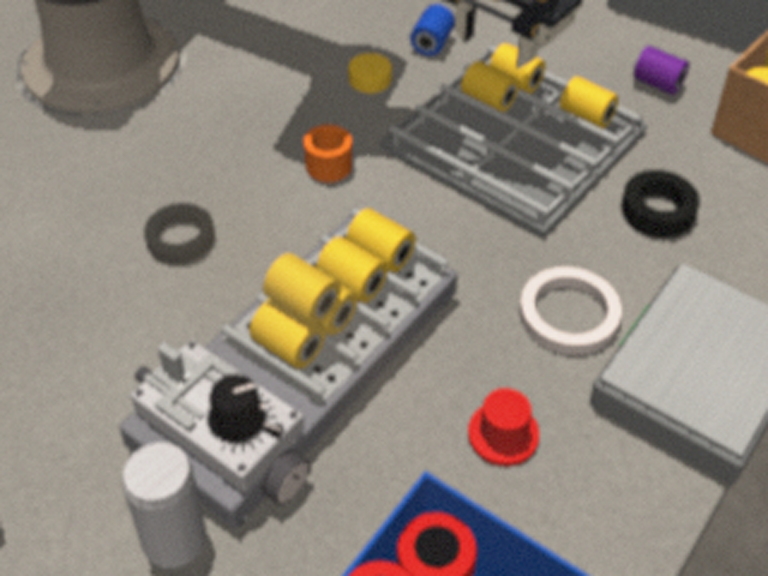

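The placed rollers are properly seated (saddled one at crop (300,287)), and three remain in the rack (488,85), (517,65), (590,100), undisturbed.

Call:
servo_tool(deltas=[[[0.001,0.001,0.03],[0,0,0]],[[0,0,0.02],[0,0,0]],[[0,0,0.01],[0,0,0]],[[0,0,0.005],[0,0,0]],[[0,0,0],[0,0,0]]])

```text
time: 34.85
tool_pos: [490.6, 238.5, 34.2]
tcp_rot: [3.141, -0.0, 1.521]
contact_force: [0.4, -0.3, -0.1]
grip_width: 78.3
finger_force: 0.0
```

Call:
servo_tool(deltas=[[[0,0,0],[0,0,0]],[[0,0,0],[0,0,0]],[[0,0,0],[0,0,0]],[[0,0,-0.05],[0,0,0]],[[0,0,-0.05],[0,0,-2.15]],[[-0.02,0,-0.03],[0,0,0]],[[-0.039,0.0069,0],[0,0,0]],[[-0.039,0.0069,0],[0,0,0]],[[-0.039,0.0069,0],[0,0,0]],[[-0.039,0.0069,0],[0,0,0]],[[-0.039,0.0069,0],[0,0,0]],[[-0.039,0.0069,0],[0,0,0]],[[-0.039,0.0069,0],[0,0,0]],[[-0.039,0.0069,0],[0,0,0]],[[-0.039,0.0069,0],[0,0,0]],[[-0.039,0.0069,0],[0,0,0]],[[0,0,0],[0,0,0]],[[0,0,0.03],[0,0,0]],[[0,0,0.015],[0,0,0]],[[0,0,0],[0,0,0]]], fingers=0.5)

```text
time: 37.35
tool_pos: [553.6, -171.4, 117.4]
tcp_rot: [-3.139, -0.001, 1.56]
contact_force: [-0.5, 0.4, -2.0]
grip_width: 59.8
finger_force: 30.0
```

Call:
servo_tool(deltas=[[[0,0,0.004],[0,0,0]],[[0,0,0.002],[0,0,0]],[[0,0,0],[0,0,0]],[[0,0,0],[0,0,0]]])

```text
time: 37.85
tool_pos: [554.6, -171.9, 113.1]
tcp_rot: [3.141, -0.0, 1.559]
contact_force: [0.4, 5.1, 1.0]
grip_width: 59.6
finger_force: 30.0
```

Call:
servo_tool(deltas=[[[0,0,0],[0,0,0]],[[0,0,0],[0,0,0]],[[0,0,0],[0,0,0]],[[0,0,-0.03],[0,0,0]],[[0,0,-0.02],[0,0,0]],[[0.0459,0.005,0],[0,0,0]],[[0.0459,0.005,0],[0,0,0]],[[0.0459,0.005,0],[0,0,0]],[[0.0459,0.005,0],[0,0,0]],[[0.0459,0.005,0],[0,0,0]],[[0.0459,0.005,0],[0,0,0]],[[0.0459,0.005,0],[0,0,0]],[[0.0459,0.005,0],[0,0,0]],[[0.0459,0.005,0],[0,0,0]],[[0.0459,0.005,0],[0,0,0]],[[0,0,0],[0,0,2.15]],[[0,0,0.05],[0,0,0]],[[0,0,0.02],[0,0,0]],[[0,0,0],[0,0,0]]], fingers=0.85)

```text
time: 40.22
tool_pos: [608.8, 285.5, 90.6]
tcp_rot: [-3.138, 0.002, 1.521]
contact_force: [-0.4, -0.7, 0.1]
grip_width: 77.7
finger_force: 0.0
```

```bash
cat > chk.py <<'E'
from h import *
import sys
print(bot.get_obs()["tool_pos"])
a,ia=snap("top",sys.argv[1]+"t.png");b,ib=snap("scene",sys.argv[1]+"s.png")
A=cv2.resize(ia[140:290,150:480],None,fx=1.6,fy=1.6,interpolation=cv2.INTER_CUBIC)
B=cv2.resize(ib[130:320,200:480],(528,358),interpolation=cv2.INTER_CUBIC)
cv2.imwrite("pics/"+sys.argv[1]+"c.png",np.vstack([A,B]))
for r in yel(a,ia,85):print(r)
E
python3 chk.py k7
```

```text
[608.75087373 285.4559251   90.58369796]
([214, 175, 10, 22, 155], [603.7, 260.9, 85.0])
([349, 183, 51, 26, 1136], [557.8, -200.1, 85.0])
([331, 187, 17, 22, 329], [553.7, -96.4, 85.0])
([214, 211, 7, 20, 90], [499.4, 262.4, 85.0])
([242, 270, 13, 20, 187], [323.2, 171.0, 85.0])
```

View pics/k7c.png

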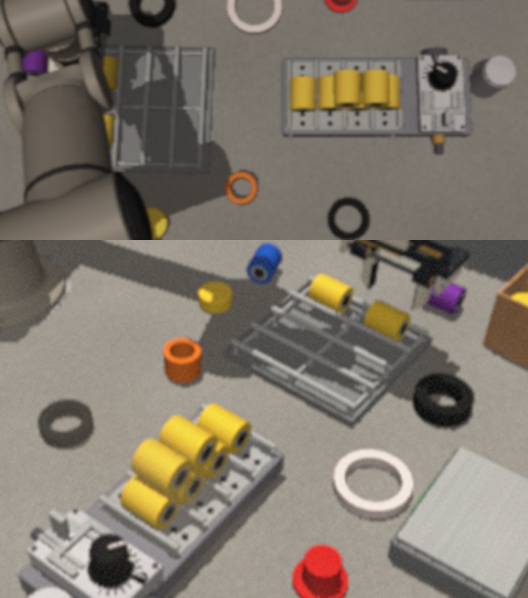

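Six are placed; two remain in the rack: (387,320) under the gripper and (330,292). Nothing has been disturbed.

Call:
servo_tool(deltas=[[[0.001,0.001,0.03],[0,0,0]],[[0,0,0.015],[0,0,0]],[[0,0,0.008],[0,0,0]],[[0,0,0.004],[0,0,0]],[[0,0,0],[0,0,0]]])

```text
time: 40.95
tool_pos: [611.1, 287.0, 36.0]
tcp_rot: [3.141, -0.0, 1.521]
contact_force: [0.2, -0.1, 0.1]
grip_width: 78.1
finger_force: 0.0
```

Call:
servo_tool(deltas=[[[0,0,0],[0,0,0]],[[0,0,0],[0,0,0]],[[0,0,0],[0,0,0]],[[0,0,-0.05],[0,0,0]],[[0,0,-0.05],[0,0,-2.15]],[[-0.02,0,-0.03],[0,0,0]],[[-0.0388,-0.0052,0],[0,0,0]],[[-0.0388,-0.0052,0],[0,0,0]],[[-0.0388,-0.0052,0],[0,0,0]],[[-0.0388,-0.0052,0],[0,0,0]],[[-0.0388,-0.0052,0],[0,0,0]],[[-0.0388,-0.0052,0],[0,0,0]],[[-0.0388,-0.0052,0],[0,0,0]],[[-0.0388,-0.0052,0],[0,0,0]],[[-0.0388,-0.0052,0],[0,0,0]],[[-0.0388,-0.0052,0],[0,0,0]],[[0,0,0],[0,0,0]],[[0,0,0.03],[0,0,0]],[[0,0,0.016],[0,0,0]],[[0,0,0],[0,0,0]]], fingers=0.5)

```text
time: 43.45
tool_pos: [553.3, -119.5, 118.4]
tcp_rot: [-3.139, -0.001, 1.56]
contact_force: [0.3, -0.1, -1.8]
grip_width: 59.9
finger_force: 30.0
```

Call:
servo_tool(deltas=[[[0,0,0.004],[0,0,0]],[[0,0,0.001],[0,0,0]],[[0,0,0],[0,0,0]],[[0,0,0],[0,0,0]]])

```text
time: 43.95
tool_pos: [554.4, -119.8, 115.3]
tcp_rot: [3.14, -0.001, 1.559]
contact_force: [0.6, 5.5, 0.8]
grip_width: 59.6
finger_force: 30.0
```

Call:
servo_tool(deltas=[[[0,0,0],[0,0,0]],[[0,0,0],[0,0,0]],[[0,0,0],[0,0,0]],[[0,0,-0.03],[0,0,0]],[[0,0,-0.02],[0,0,0]],[[0.0411,-0.0061,0],[0,0,0]],[[0.0411,-0.0061,0],[0,0,0]],[[0.0411,-0.0061,0],[0,0,0]],[[0.0411,-0.0061,0],[0,0,0]],[[0.0411,-0.0061,0],[0,0,0]],[[0.0411,-0.0061,0],[0,0,0]],[[0.0411,-0.0061,0],[0,0,0]],[[0.0411,-0.0061,0],[0,0,0]],[[0.0411,-0.0061,0],[0,0,0]],[[0.0411,-0.0061,0],[0,0,0]],[[0,0,0],[0,0,2.15]],[[0,0,0.05],[0,0,0]],[[0,0,0.02],[0,0,0]],[[0,0,0],[0,0,0]]], fingers=0.85)

```text
time: 46.32
tool_pos: [497.0, 290.7, 93.1]
tcp_rot: [-3.138, 0.002, 1.521]
contact_force: [-0.2, 0.6, 0.4]
grip_width: 77.7
finger_force: 0.0
```

```bash
python3 chk.py k8
```

```text
[496.96180795 290.71753446  93.05917316]
([331, 183, 69, 26, 1541], [558.1, -174.4, 85.0])
([211, 211, 10, 22, 192], [491.8, 268.2, 85.0])
([235, 270, 20, 20, 332], [321.3, 181.3, 85.0])
```

View pics/k8c.png

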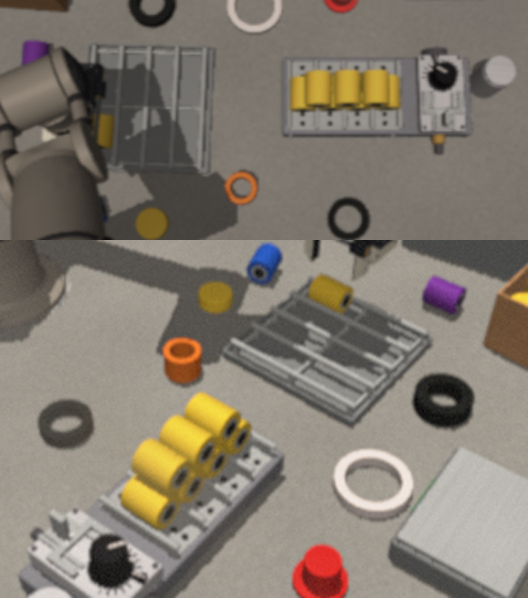

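Rows 1 and 2 are complete (4+3); the last roller is in the rack at (330,293).

Call:
servo_tool(deltas=[[[0.001,0,0.03],[0,0,0]],[[0,0,0.015],[0,0,0]],[[0,0,0.01],[0,0,0]],[[0,0,0.004],[0,0,0]],[[0,0,0],[0,0,0]]])

```text
time: 47.05
tool_pos: [498.1, 292.4, 35.9]
tcp_rot: [3.141, -0.0, 1.521]
contact_force: [-0.1, -0.6, -0.1]
grip_width: 78.1
finger_force: 0.0
```

Call:
servo_tool(deltas=[[[0,0,0],[0,0,0]],[[0,0,0],[0,0,0]],[[0,0,0],[0,0,0]],[[0,0,-0.05],[0,0,0]],[[0,0,-0.05],[0,0,-2.15]],[[-0.02,0,-0.05],[0,0,0]],[[-0.0418,0.0062,-0.02],[0,0,0]],[[-0.0418,0.0062,0],[0,0,0]],[[-0.0418,0.0062,0],[0,0,0]],[[-0.0418,0.0062,0],[0,0,0]],[[-0.0418,0.0062,0],[0,0,0]],[[-0.0418,0.0062,0],[0,0,0]],[[-0.0418,0.0062,0],[0,0,0]],[[-0.0418,0.0062,0],[0,0,0]],[[-0.0418,0.0062,0],[0,0,0]],[[-0.0418,0.0062,0],[0,0,0]],[[0,0,0],[0,0,0]],[[0,0,0.028],[0,0,0]],[[0,0,0.012],[0,0,0]],[[0,0,0],[0,0,0]]], fingers=0.5)

```text
time: 49.55
tool_pos: [554.2, -145.6, 164.8]
tcp_rot: [-3.139, -0.001, 1.56]
contact_force: [0.9, -1.0, -1.7]
grip_width: 60.0
finger_force: 30.0
```

Call:
servo_tool(deltas=[[[0,0,0.003],[0,0,0]],[[0,0,0.002],[0,0,0]],[[0,0,0],[0,0,0]],[[0,0,0],[0,0,0]]])

```text
time: 50.05
tool_pos: [554.8, -146.5, 160.9]
tcp_rot: [3.141, 0.0, 1.559]
contact_force: [-0.8, -0.4, -2.5]
grip_width: 59.9
finger_force: 30.0
```

Call:
servo_tool(deltas=[[[0,0,0.002],[0,0,0]],[[0,0,0.001],[0,0,0]],[[0,0,0],[0,0,0]],[[0,0,0],[0,0,0]]])

```text
time: 50.55
tool_pos: [554.7, -146.4, 157.6]
tcp_rot: [-3.142, 0.0, 1.559]
contact_force: [-0.6, -0.1, -2.0]
grip_width: 59.5
finger_force: 30.0
```

Call:
servo_tool(deltas=[[[0,0,0.001],[0,0,0]],[[0,0,0.0005],[0,0,0]],[[0,0,0],[0,0,0]]])

```text
time: 50.92
tool_pos: [554.8, -146.4, 156.6]
tcp_rot: [3.141, 0.0, 1.559]
contact_force: [-2.1, 0.9, 2.8]
grip_width: 59.9
finger_force: 30.0
```

Call:
servo_tool(deltas=[[[0,0,0],[0,0,0]],[[0,0,0],[0,0,0]],[[0,0,0],[0,0,0]],[[0,0,-0.02],[0,0,0]],[[0,0,-0.04],[0,0,0]],[[0,0,-0.04],[0,0,0]],[[-0.04,0.003,0],[0,0,0]],[[-0.04,0.003,0],[0,0,0]],[[-0.04,0.003,0],[0,0,0]],[[-0.04,0.003,0],[0,0,0]],[[-0.04,0.003,0],[0,0,0]],[[-0.04,0.003,0],[0,0,0]],[[-0.014,0,0],[0,0,0]],[[0,0,0],[0,0,0]],[[0,0,0],[0,0,0]],[[0,0,0],[0,0,0]]], fingers=0.85)

```text
time: 52.92
tool_pos: [570.1, -399.2, 256.7]
tcp_rot: [3.141, 0.0, 1.56]
contact_force: [0.1, 0.1, 0.0]
grip_width: 77.8
finger_force: 0.0
```

```bash
python3 - <<'E'
from h import *
c,im=snap("wrist","w6.png");np.savez("w6.npz",K=c[0],p=c[1],Q=c[2]);o=bot.get_obs();print(o["time"],o["tool_pos"],o["tcp_rot"],c[1])
_,ims=snap("scene","s9.png")
A=cv2.resize(im[60:200,220:400],None,fx=4,fy=4,interpolation=cv2.INTER_CUBIC)
cv2.imwrite("pics/w6c.png",A)
B=cv2.resize(ims[190:370,190:400],None,fx=2.5,fy=2.5,interpolation=cv2.INTER_CUBIC);cv2.imwrite("pics/s9c.png",B)
E
```

```text
52.975 [ 570.08801265 -399.45037105  256.68807408] [3.14117989e+00 2.98047703e-04 1.56037338e+00] [ 571.20635453 -330.69864684  414.22535039]
```

View pics/w6c.png

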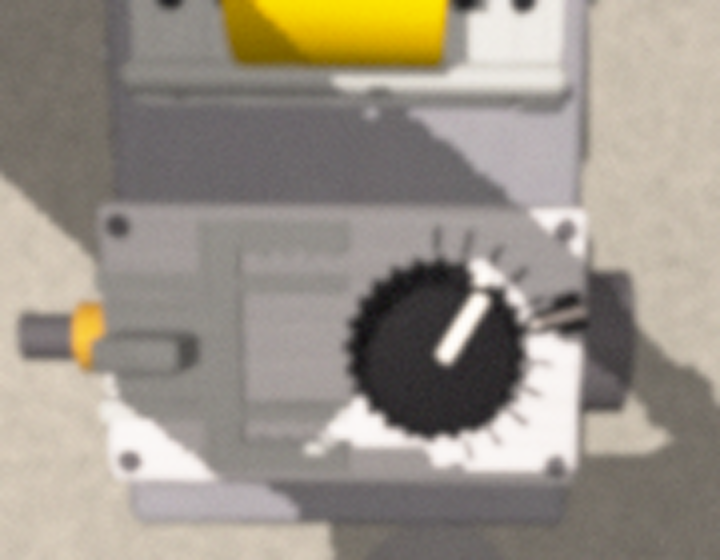

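View pics/s9c.png

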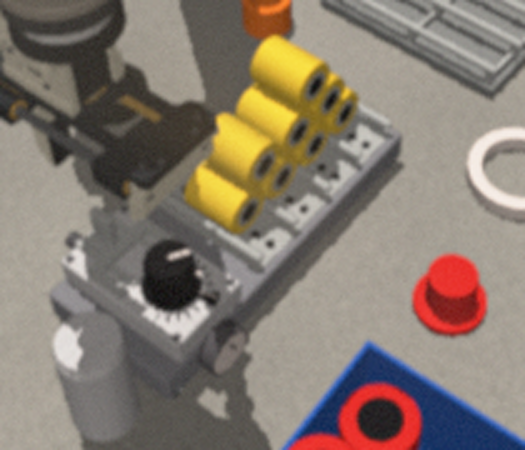

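The pyramid is complete (4+3+1). The knob line runs crop (443,362)→(481,295), and the mark line is at (535,325)–(585,312). Now measuring both angles.

```bash
python3 - <<'E'
from h import *
np.set_printoptions(precision=2,suppress=True)
d=np.load("w6.npz");c=(d["K"],d["p"],d["Q"]);im=cv2.imread("pics/w6.png")
f=lambda u,v,z:back(c,(220+(u+.5)/4-.5,60+(v+.5)/4-.5),z)[:2]
W=np.array([f(*p,75) for p in[(100,208),(588,208),(578,477),(108,480),(118,226),(567,231),(556,467),(130,461)]])
print("housing",W.tolist());ctr=W[:4].mean(0);print("ctr",ctr,W[4:].mean(0))
ux=(W[1]-W[0]+W[2]-W[3]);ux/=np.linalg.norm(ux);print("yaw",np.degrees(np.arctan2(ux[1],ux[0])),"axis from housing",ctr+28*ux,W[4:].mean(0)+28*ux)
A=cv2.resize(im[60:200,220:400],None,fx=4,fy=4,interpolation=cv2.INTER_CUBIC);g=A.astype(int).min(2)
def pca(x0,x1,y0,y1,t,z):
    ys,xs=np.nonzero(g[y0:y1,x0:x1]>t);P=np.array([f(x+x0,y+y0,z) for x,y in zip(xs,ys)])
    w=P.mean(0);v=np.linalg.svd(P-w,full_matrices=False)[2][0];v*=np.sign(v[0]);t=(P-w)@v
    print(len(P),"mid",w,"ang",np.degrees(np.arctan2(v[1],v[0])),"ends",w+v*t.min(),w+v*t.max());return w
l=pca(430,495,285,370,150,119)
dark=(A.max(2)<75).astype(np.uint8);k,lab,s,ce=cv2.connectedComponentsWithStats(dark);i=lab[400,430];print("knob blob",s[i],ce[i],f(*ce[i],119),f(*ce[i],105))
print(A[300:335:3,525:590:5].min(2))
E
```

```text
housing [[483.1118584242054, -311.5272373697655], [626.1491446962059, -313.2014124212112], [625.4339838492615, -393.1551900437323], [479.2361428773128, -392.40012429431664], [488.0103431934137, -316.64891873999005], [620.1581534078942, -319.6086281127267], [618.5230878841118, -389.9288008742589], [486.5114618741843, -386.5108868927985]]
ctr [ 553.48 -352.57] [ 553.3  -353.17]
yaw -0.4812070167231775 axis from housing [ 581.48 -352.81] [ 581.3  -353.41]
1484 mid [ 587.07 -344.67] ang 57.43276642794541 ends [ 581.43 -353.51] [ 594.15 -333.6 ]
knob blob [  349   261   174   174 19849] [431.76 352.1 ] [ 578.99 -351.26] [ 579.36 -352.24]
[[183 136 114 116 127 112  79  54  41  33  46  76  81]
 [184 137 115 119 125 103  64  40  38  42  56  80  83]
 [185 151 125 121 116  92  60  47  56  65  83  96  90]
 [194 165 126 108  99  78  66  69  82  94 111 114  99]
 [201 165 116  90  86  84  92 102 112 118 124 121 102]
 [194 152 115  94  95 105 118 126 127 121 114 106  91]
 [172 141 134 120 117 122 126 126 117 103  88  78  71]
 [145 146 161 148 128 123 119 109  92  81  61  52  53]
 [117 145 173 154 123 104  95  82  60  50  40  38  43]
 [ 94 136 160 141 115 101  91  69  45  40  41  44  48]
 [ 88 132 146 137 127 132 118  82  57  59  63  65  66]
 [104 148 162 161 165 175 149 109  86  86  92  88  74]]
```

```bash
python3 - <<'E'
from h import *
d=np.load("w6.npz");c=(d["K"],d["p"],d["Q"])
f=lambda u,v,z:back(c,(220+(u+.5)/4-.5,60+(v+.5)/4-.5),z)[:2]
ax=np.array([581.4,-353.3])
for p in [(575,312),(563,315),(553,318),(540,322)]:
    q=f(*p,83);print(q,np.degrees(np.arctan2(*(q-ax)[::-1])))
a,b=f(540,322,83),f(575,312,83);print(np.degrees(np.arctan2(*(b-a)[::-1])))
E
```

```text
[ 621.9202183  -342.68176434] 14.684064389285597
[ 618.42945778 -343.50003201] 14.823664159579598
[ 615.52016653 -344.32621853] 14.735380784294952
[ 611.73293002 -345.43062983] 14.543794967985022
15.100650892592675
```

Call:
servo_tool(deltas=[[[0.023,0.0054,0],[0,0,0]],[[0.023,0.0054,0],[0,0,0]],[[0,0,0],[0,0,0]],[[0,0,0.04],[0,0,0]],[[0,0,0.04],[0,0,0]],[[0,0,0.03],[0,0,0]],[[0,0,0.02],[0,0,0]],[[0,0,0],[0,0,0]],[[0,0,0],[0,0,0]]], fingers=0.7)

```text
time: 54.15
tool_pos: [581.6, -355.1, 127.3]
tcp_rot: [3.14, 0.001, 1.559]
contact_force: [-0.2, -0.8, -0.4]
grip_width: 64.1
finger_force: 0.0
```

Call:
servo_tool(deltas=[[[0.0018,0,0.01],[0,0,0]],[[0,0,0.015],[0,0,0]],[[0,0,0.009],[0,0,0]],[[0,0,0.003],[0,0,0]],[[0,0,0],[0,0,0]],[[0,0,0],[0,0,0]]])

```text
time: 54.9
tool_pos: [581.3, -353.2, 89.6]
tcp_rot: [3.141, 0.001, 1.559]
contact_force: [-0.1, -0.2, -0.6]
grip_width: 64.5
finger_force: 0.0
```

Call:
servo_tool(deltas=[[[0,0,0],[0,0,0]],[[0,0,0],[0,0,0]],[[0,0,0],[0,0,0]],[[0,0,0],[0,0,0]],[[0,0,0],[0,0,0]]], fingers=0.3)

```text
time: 55.52
tool_pos: [581.1, -353.0, 89.3]
tcp_rot: [3.142, 0.0, 1.559]
contact_force: [-1.0, -0.6, 1.2]
grip_width: 41.5
finger_force: 30.0
```

Call:
servo_tool(deltas=[[[0,0,0],[0,0,3]],[[0,0,0],[0,0,5]],[[0,0,0],[0,0,5]],[[0,0,0],[0,0,5]],[[0,0,0],[0,0,5]],[[0,0,0],[0,0,5]],[[0,0,0],[0,0,5]],[[0,0,0],[0,0,5]],[[0,0,0],[0,0,4]],[[0,0,0],[0,0,1]],[[0,0,0],[0,0,0]],[[0,0,0],[0,0,0]]])

```text
time: 57.02
tool_pos: [583.2, -353.9, 89.4]
tcp_rot: [3.136, -0.002, 0.808]
contact_force: [7.9, -3.1, -3.3]
grip_width: 41.6
finger_force: 30.0
```

Call:
servo_tool(deltas=[[[0,0,0],[0,0,0]],[[0,0,0],[0,0,0]],[[0,0,0],[0,0,0]],[[0,0,-0.03],[0,0,0]],[[0,0,-0.04],[0,0,0]],[[0,0,-0.04],[0,0,0]],[[0,0,-0.04],[0,0,0]],[[0,0,-0.02],[0,0,-7.2]],[[0,0,0],[0,0,-7.2]],[[0,0,0],[0,0,-7.2]],[[0,0,0],[0,0,-7.2]],[[0,0,0],[0,0,-7.2]],[[0,0,0],[0,0,-7]],[[-0.023,-0.005,0],[0,0,0]],[[-0.023,-0.005,0],[0,0,0]],[[0,0,0],[0,0,0]],[[0,0,0],[0,0,0]],[[0,0,0],[0,0,0]]], fingers=0.7)

```text
time: 59.28
tool_pos: [570.7, -398.4, 259.2]
tcp_rot: [3.142, -0.0, 1.559]
contact_force: [0.2, -0.8, -0.5]
grip_width: 64.1
finger_force: 0.0
```

```bash
python3 - <<'E'
from h import *
c,im=snap("wrist","w7.png");np.savez("w7.npz",K=c[0],p=c[1],Q=c[2]);o=bot.get_obs();print(o["time"],o["tool_pos"],o["tcp_rot"],c[1])
A=cv2.resize(im[60:200,220:400],None,fx=4,fy=4,interpolation=cv2.INTER_CUBIC)
cv2.imwrite("pics/w7c.png",A)
E
```

```text
59.325 [ 570.78275879 -398.25530639  259.26797429] [ 3.14145447e+00 -2.73805204e-05  1.55944466e+00] [ 571.92805119 -329.87103737  416.74299083]
```

View pics/w7c.png

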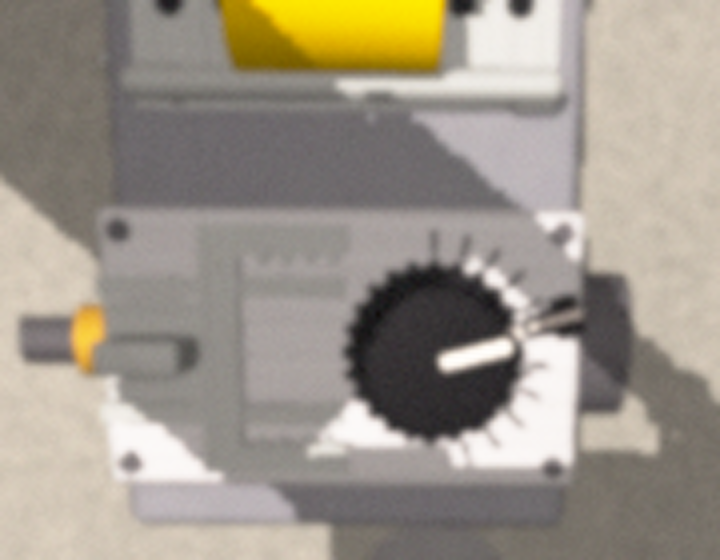

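```bash
python3 - <<'E'
from h import *
d=np.load("w7.npz");c=(d["K"],d["p"],d["Q"]);A=cv2.imread("pics/w7c.png");g=A.astype(int).min(2)
f=lambda u,v,z:back(c,(220+(u+.5)/4-.5,60+(v+.5)/4-.5),z)[:2]
ax=np.array([581.4,-353.3])
def ridge(x0,x1,y0,y1,z):
    P=[]
    for x in range(x0,x1,3):
        col=g[y0:y1,x].astype(float);w=np.clip(col-col.max()*.6,0,None);P.append(f(x,y0+(w*np.arange(y1-y0)).sum()/w.sum(),z))
    P=np.array(P);print("dir",np.degrees(np.arctan(np.polyfit(P[:,0],P[:,1],1)[0])),P[0],P[-1],"from axis",np.degrees(np.arctan2(P[:,1]-ax[1],P[:,0]-ax[0]))[[0,len(P)//2,-1]])
ridge(446,506,335,375,119)
ridge(545,580,305,330,83)
E
```

```text
dir 13.462033740738839 [ 583.42271424 -352.96540532] [ 598.54350266 -349.48965545] from axis [ 9.39273521 11.73421195 12.53096477]
dir 9.833601093118485 [ 614.07680507 -343.3872409 ] [ 623.78364341 -342.21161508] from axis [16.87557587 14.48876744 14.66109354]
```

```bash
python3 - <<'E'
from h import *
d=np.load("w7.npz");c=(d["K"],d["p"],d["Q"])
f=lambda u,v,z:back(c,(220+(u+.5)/4-.5,60+(v+.5)/4-.5),z)[:2]
print(f(98,354,114),f(185,354,114),f(141,336,114),f(141,372,114))
E
```

```text
[ 489.66371569 -350.20175869] [ 513.15661442 -350.50779814] [ 501.61386958 -345.58034979] [ 500.93431405 -355.16353252]
```

Call:
servo_tool(deltas=[[[0.023,-0.035,0],[0,0,0]],[[0.023,-0.035,0],[0,0,0]],[[0,0,0],[0,0,10]],[[0,0,0],[0,0,10]],[[0,0,0],[0,0,10]],[[0,0,0],[0,0,10]],[[0,0,0],[0,0,10]],[[0,0,0],[0,0,10]],[[0,0,0],[0,0,10]],[[0,0,0],[0,0,10]],[[0,0,0],[0,0,10]],[[0,0,0.05],[0,0,0]],[[0,0,0.045],[0,0,0]],[[0,0,0.03],[0,0,0]],[[0,0,0],[0,0,0]],[[0,0,0],[0,0,0]],[[0,0,0],[0,0,0]]], fingers=0.45)

```text
time: 61.45
tool_pos: [501.9, -352.6, 136.1]
tcp_rot: [3.139, -0.003, -0.012]
contact_force: [0.5, -0.1, 0.2]
grip_width: 41.5
finger_force: 0.0
```

Call:
servo_tool(deltas=[[[0,-0.001,0.02],[0,0,0]],[[0,0,0.015],[0,0,0]],[[0,0,0.008],[0,0,0]],[[0,0,0.004],[0,0,0]],[[0,0,0],[0,0,0]],[[0,0,0],[0,0,0]]])

```text
time: 62.2
tool_pos: [501.4, -351.2, 87.6]
tcp_rot: [3.141, -0.001, -0.012]
contact_force: [-0.1, 0.6, 0.4]
grip_width: 41.5
finger_force: 0.0
```

Call:
servo_tool(deltas=[[[0,0,0],[0,0,0]],[[0,0,0],[0,0,0]],[[0,0,0],[0,0,0]],[[0,0,0],[0,0,0]],[[0,0,0],[0,0,0]],[[0,0,0],[0,0,0]]], fingers=0)

```text
time: 62.95
tool_pos: [501.1, -354.7, 87.3]
tcp_rot: [3.136, -0.002, -0.013]
contact_force: [-0.8, -11.6, -4.9]
grip_width: 9.6
finger_force: 30.0
```

Call:
servo_tool(deltas=[[[0,0.003,0],[0,0,0]],[[0.004,0,0],[0,0,0]],[[0.005,0,0],[0,0,0]],[[0.005,0,0],[0,0,0]],[[0.005,0,0],[0,0,0]],[[0.005,0,0],[0,0,0]],[[0.003,0,0],[0,0,0]],[[0.002,0,0],[0,0,0]],[[0,0,0],[0,0,0]],[[0,0,0],[0,0,0]]])

```text
time: 64.2
tool_pos: [528.4, -355.3, 87.3]
tcp_rot: [3.14, 0.003, -0.012]
contact_force: [-8.3, -5.0, 2.9]
grip_width: 9.6
finger_force: 30.0
```

Call:
servo_tool(deltas=[[[0.001,0,0],[0,0,0]],[[0.001,0,0],[0,0,0]],[[0.001,0,0],[0,0,0]],[[0,0,0],[0,0,0]],[[0,0,0],[0,0,0]]])

```text
time: 64.82
tool_pos: [528.5, -355.3, 87.2]
tcp_rot: [-3.142, 0.009, -0.012]
contact_force: [-20.1, -4.6, 8.4]
grip_width: 9.5
finger_force: 30.0
```

Call:
servo_tool(deltas=[[[0.001,0,0],[0,0,0]],[[0.0015,0,0],[0,0,0]],[[0,0,0],[0,0,0]],[[0,0,0],[0,0,0]]])

```text
time: 65.32
tool_pos: [528.6, -355.3, 87.2]
tcp_rot: [-3.14, 0.014, -0.012]
contact_force: [-28.3, -5.1, 13.0]
grip_width: 9.8
finger_force: 30.0
```

Call:
servo_tool(deltas=[[[-0.003,0,0],[0,0,0]],[[-0.002,0,0],[0,0,0]],[[0,0,0],[0,0,0]]])

```text
time: 65.7
tool_pos: [528.4, -355.3, 87.2]
tcp_rot: [3.141, 0.004, -0.012]
contact_force: [-10.0, -4.0, 3.9]
grip_width: 9.5
finger_force: 30.0
```

Call:
servo_tool(deltas=[[[0,0,0],[0,0,0]],[[0,0,0],[0,0,0]],[[0,0,0],[0,0,0]],[[0,0,-0.03],[0,0,0]],[[0,0,-0.04],[0,0,0]],[[0,0,-0.05],[0,0,0]],[[0,0,-0.05],[0,0,0]],[[0,0,0],[0,0,-10]],[[0,0,0],[0,0,-10]],[[0,0,0],[0,0,-10]],[[0,0,0],[0,0,-10]],[[0,0,0],[0,0,-10]],[[0,0,0],[0,0,-10]],[[0,0,0],[0,0,-10]],[[0,0,0],[0,0,-10]],[[0,0,0],[0,0,-10]],[[-0.023,0.02,0],[0,0,0]],[[-0.023,0.02,0],[0,0,0]],[[0,0,0],[0,0,0]],[[0,0,0],[0,0,0]]], fingers=0.5)

```text
time: 68.2
tool_pos: [569.9, -400.1, 256.8]
tcp_rot: [-3.141, -0.001, 1.559]
contact_force: [0.5, 0.3, 0.1]
grip_width: 46.2
finger_force: 0.0
```

```bash
python3 - <<'E'
from h import *
c,im=snap("wrist","w8.png");np.savez("w8.npz",K=c[0],p=c[1],Q=c[2]);o=bot.get_obs();print(o["time"],o["tool_pos"],o["tcp_rot"],c[1])
A=cv2.resize(im[60:200,220:400],None,fx=4,fy=4,interpolation=cv2.INTER_CUBIC)
cv2.imwrite("pics/w8c.png",A)
E
```

```text
68.25 [ 569.80244679 -400.04114088  257.19564919] [-3.14128870e+00 -4.11118705e-04  1.55945478e+00] [ 571.196135   -331.73441119  414.35568705]
```

View pics/w8c.png

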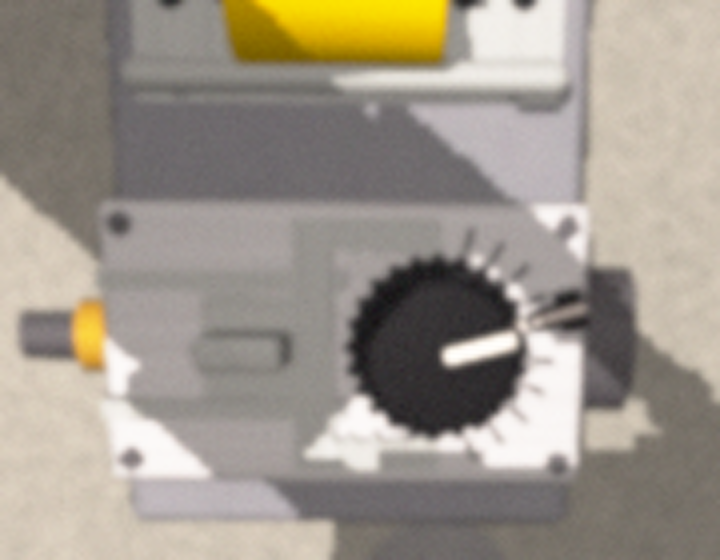

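The knob is set. The tab moved to crop (240,350), about 27.5 mm of travel, so I'm re-checking that it's fully home by pushing on its rear face with shut fingers.

Call:
servo_tool(deltas=[[[0.0226,-0.0355,0],[0,0,0]],[[0.0226,-0.0355,0],[0,0,0]],[[0,0,0],[0,0,10]],[[0,0,0],[0,0,10]],[[0,0,0],[0,0,10]],[[0,0,0],[0,0,10]],[[0,0,0],[0,0,10]],[[0,0,0],[0,0,10]],[[0,0,0],[0,0,10]],[[0,0,0],[0,0,10]],[[0,0,0],[0,0,10]],[[0,0,0.05],[0,0,0]],[[0,0,0.045],[0,0,0]],[[0,0,0.03],[0,0,0]],[[0,0,0],[0,0,0]],[[0,0,0],[0,0,0]]], fingers=0)

```text
time: 70.25
tool_pos: [500.1, -355.1, 134.1]
tcp_rot: [3.14, -0.002, -0.012]
contact_force: [0.6, 0.4, 0.5]
grip_width: 0.8
finger_force: 0.0
```

Call:
servo_tool(deltas=[[[0,0,0.02],[0,0,0]],[[0,0,0.016],[0,0,0]],[[0,0,0.006],[0,0,0]],[[0,0,0],[0,0,0]],[[0.003,0,0],[0,0,0]],[[0.002,0,0],[0,0,0]],[[0,0,0],[0,0,0]]])

```text
time: 71.12
tool_pos: [503.1, -355.2, 90.9]
tcp_rot: [3.141, 0.003, -0.012]
contact_force: [-7.9, -0.3, 4.5]
grip_width: 0.2
finger_force: 4.0
```

Call:
servo_tool(deltas=[[[0.001,0,0],[0,0,0]],[[0.001,0,0],[0,0,0]],[[0.001,0,0],[0,0,0]],[[0,0,0],[0,0,0]],[[0,0,0],[0,0,0]]])

```text
time: 71.75
tool_pos: [503.3, -355.1, 90.9]
tcp_rot: [-3.141, 0.008, -0.012]
contact_force: [-19.6, -0.4, 9.5]
grip_width: 0.2
finger_force: 9.4
```

Call:
servo_tool(deltas=[[[0.001,0,0],[0,0,0]],[[0.001,0,0],[0,0,0]],[[0,0,0],[0,0,0]],[[0,0,0],[0,0,0]]])

```text
time: 72.25
tool_pos: [503.5, -355.1, 90.8]
tcp_rot: [-3.14, 0.012, -0.012]
contact_force: [-25.7, 0.4, 14.4]
grip_width: 0.4
finger_force: 13.0
```

Call:
servo_tool(deltas=[[[-0.005,0,0],[0,0,0]],[[-0.004,0,0],[0,0,0]],[[0,0,-0.03],[0,0,0]],[[0,0,-0.05],[0,0,0]],[[0,0,-0.05],[0,0,0]],[[-0.04,0,-0.05],[0,0,0]],[[-0.04,0,-0.02],[0,0,0]],[[-0.03,0.02,0],[0,0,0]],[[0,0,0],[0,0,0]],[[0,0,0],[0,0,0]],[[0,0,0],[0,0,0]]])

```text
time: 73.62
tool_pos: [392.1, -373.0, 288.6]
tcp_rot: [-3.141, -0.0, -0.011]
contact_force: [-0.5, -0.2, -0.0]
grip_width: 0.2
finger_force: 0.0
```

```bash
python3 chk.py k9
```

```text
[ 392.1474075  -373.03167278  288.63930158]
([331, 180, 69, 29, 1599], [559.9, -173.7, 85.0])
([235, 269, 20, 21, 334], [322.0, 181.3, 85.0])
```

View pics/k9c.png

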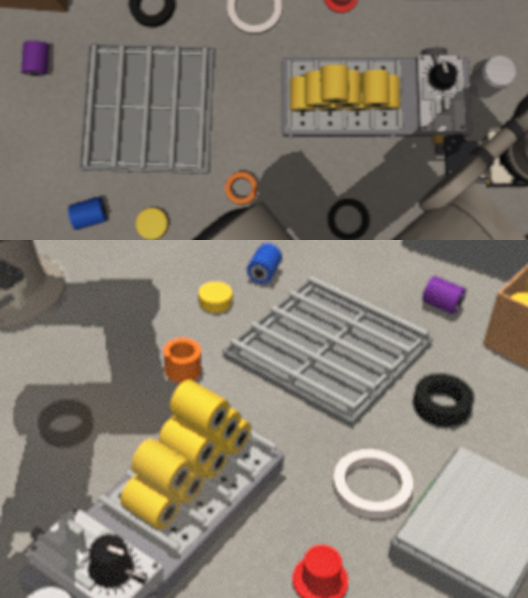

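The rack is empty, the pyramid is intact, the knob is set, the lock is against its stop and the bystanders have not moved. Handing in.

```bash
python3 -c "
from plant import bot
print(bot.close_job())"
```

```text
the job is handed in; nothing more can be done
None
```

I handed the job in at about 74 s: all eight rollers are piled 4+3+1 on the stand, the knob line is within about 2° of the set mark, and the lock is hard against its stop — though I measured about 27.5 mm of travel rather than 30 mm, so it is fully home only if it started about 2.5 mm forward.

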